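Set the label offset dial to the flagged line and confirm it

TASK

Push the dial of the setting box round by its peg until the white index mark on the dial lines up with the scale line that carries the raised steel rider, then press the round set button fully down and let it come back up. Do not press the button before the dial is set, do not lift the dial off its seat, and leave the bottle, the bottle cap and the marker pen where they are.

Things in the scene. Friction and masses are not known exactly. Their poses are not given: they have to be found in the camera images.
- setter: Grey setting box fixed to the table, 206 x 144 mm, top face 30 mm above the table. Its origin lies at table level under the dial's axis; its own z is up; its own x points from the button to the dial, so the button stands 105 mm from the dial's axis toward the robot side (own -x). The box reaches from x = -133 to +73 mm and y = -72 to +72 mm in its own frame.
- dial_centre (a point): Centre of the dial's flat upper face, on its vertical axis, 44 mm above the table. The dial is a black disc, 100 mm across, upper face at 44 mm; a flat screw 3 mm high sits on its middle.
- index_mark (a point): Outer end of the white index mark, a radial line 2.6 mm wide on the dial, at the dial's rim: 50 mm from the dial's axis. It turns with the dial.
- target_line (a point): Inner end of the flagged scale line, the only line with a raised steel rider block on it (14 mm wide, top 40.5 mm above the table, 60 to 73 mm from the dial's axis). The point lies 50 mm from the axis, at the dial's rim, 34 mm high; index and line agree when it and index_mark coincide seen from above. At another angle each run; plain lines stand every 15 degrees round it.
- peg (a point): Centre of the top of the steel peg that stands upright on the dial: 15 mm in diameter, 28 mm tall (from 44 to 72 mm above the table), 32 mm from the dial's axis on the side opposite the index mark. Pushed sideways it turns the dial; about 2 N at the peg is enough, and the dial stays where it is left.
- dial (a joint): Angle of the dial, rad, grows counter-clockwise seen from above. No stops: it can be turned either way. Its value as such does not tell the target.
- dial_lift (a joint): How far the dial has been lifted off its seat, m; 0 when seated. It sits there by its weight (0.6 kg) and must stay down.
- set_button_top (a point): Centre of the top of the round grey push button on the setting box, 28 mm in diameter, 52 mm above the table when up and 46 mm when fully down, in a round black housing (44 mm across, top at 42 mm); pressed straight down. The point moves with the button.
- set_button (a joint): How far the button is pressed, m: 0 up, 0.006 fully down (about 5 N, springs back by itself).
- bottle_front: Filled bottle with yellow cap and label, 54 mm across, 166 mm tall, standing near the table's front edge to the right of the setting box; origin at the centre of its underside. Leave it alone.
- cap_stray: Loose yellow bottle cap, 29 mm across, 17 mm high, on the table to the left of the setting box; origin at the centre of its underside. Leave it alone.
- marker_black: Loose blue and white marker pen, 135 mm long and 17 mm thick, lying on the table behind the setting box; origin at the centre of its underside. Leave it alone.

How it is judged (in metres and radians):
On the way, in this order (a step that is already met when the one before it is completed fails the run):
1. the index mark stands at the flagged line, within 4 mm at the rim, button up (horizontal distance between index_mark and target_line below 0.004 m and value of joint set_button below 0.002 m), for 0.3 s.
2. the set button is pressed fully down (value of joint set_button above 0.0045 m), for 0.05 s.
At the end, for the whole second after the job is handed in: The index mark is within 4 mm of the flagged scale line at the dial's rim, the dial sits on its seat, the button has been pressed at least 4.5 mm down after the dial was set and has come back up, and the bottle, cap and marker stand within 20 mm of where they were (horizontal distance between index_mark and target_line below 0.004 m and value of joint set_button below 0.0015 m and value of joint dial_lift below 0.003 m and distance of each of bottle_front, cap_stray, marker_black from where it was at the start of the episode below 0.02 m); the robot touches nothing.
It fails at once if the button is pressed (over 3 mm) while the dial is not set (value of joint set_button above 0.003 m and horizontal distance between index_mark and target_line above 0.004 m).
It fails at once if the dial is lifted more than 6 mm off its seat (value of joint dial_lift above 0.006 m).
It fails at once if the bottle, the cap or the marker is moved more than 20 mm or lifted (distance of any of bottle_front, cap_stray, marker_black from where it was at the start of the episode above 0.02 m).
It also fails if it takes over 48 s, if anything falls off the work surface, if the arm or the gripper's body presses on something with over 40 N, if the wrist force passes 120 N, or if a joint passes its speed limit or range.

ROBOT

A 7-joint arm with a two-finger parallel gripper is mounted at the origin on a cart in front of the work surface, level with it; the furniture and walls round the work are solid. World frame = base frame: x ahead of the robot, y to its left, z up, the work surface at z = 0. Lengths are in mm, angles in rad, forces in N, time in s.
With the tool pointing down it reaches from about 425 to 1025 mm from the base axis. Payload 3.6 kg.
Tool frame: the origin (TCP) lies between the finger pads; the fingertips stand tip_extent ahead of it and the grasp point (between the pads) lies 11 mm behind it (tip_extent is the distance from the TCP to the fingertips, in mm); y points along the fingers, z is the direction in which the jaws open and shut, and the axes are right-handed (so a half turn about y gives the same grasp; the last joint's range is limited). The gripper opens to 85 mm and grips with 20 to 120 N. Pads are 22 mm wide; open, the fingers measure 114 mm over their backs; the gripper's body (76 mm by 85 mm) begins 54 mm behind the grasp point. The pads swing forward as they close: fully open they stand 13 mm farther back than shut.
Start: joints at [-1.44, 0.591, 0.048, 1.609, -0.033, 0.943, -0.034], TCP at [161.606, 706.763, 239.302] pointing down, gripper open.
Joint ranges: [-2.69, 2.69], [-0.47, 2.24], [-1.27, 1.36], [0.19, 2.51], [-1.53, 4.68], [0.08, 2.07], [-3.09, 3.09]. Speed limits (rad/s): [2.57, 2.57, 3.14, 3.14, 3.14, 3.14, 3.14].

INTERFACE

Orientations are given as [roll, pitch, yaw] about the fixed x, y, z axes, in that order (R = Rz(yaw) Ry(pitch) Rx(roll)).
In Python, from workcell import state, read_camera, close_job, find_in, tip_of, tip_extent gives the robot as it stands.
- The arm moves only by the tool arm_command, never from a script. Its argument "increments" is a list of rows, each a list of 3 entries, a list of its own where there are three numbers: the closure in counts, from 0 (fully open) to 255 (shut), then the shift along the tool's x, y, z in mm, then the turn, a rotation vector about the tool's x, y, z in rad. A call has 1 to 12 rows; each row shifts and turns the commanded pose from where the row before left it, along the tool's axes as they then stand; what a row does not reach is not made up. A row lasts 1/12 s, in which the tool goes at most 41.7 mm and 7.16 degrees, less where a joint would pass 70% of its speed; a pose out of reach is approached as far as the arm can. A call is refused whole if a number of a shift passes 41.7 or a number of a turn 0.125, either way. A call with a gripper value outside its range is refused whole. The fingers move at their own pace and stop on an object; "grip_force" is the grip in N (left out, the last holds). Time passes only in rows, so rows that do not move let the fingers close. It gives the time, the measured TCP pose, the force and the opening at its end, in the units of the state.
- state(): the state, without advancing time (a new reading comes with each control period).
- read_camera(name): name is "scene" or "top"; returns a dict with "frame" (420x560x3 uint8, red, green, blue), "mtx" (3x3 intrinsics, pixels), "rvec" (rotation vector, rad) and "tvec" (3), from world to camera coordinates, as OpenCV has them. Camera axes: x right, y down, z forward; pixel columns grow to the right and rows downward; lengths in mm; the calibration is good to about 2 mm. A picture is of the moment at which its call begins. There is no depth.
- close_job(): hands the job in, once; it reports no verdict.
Trained networks look in a picture, given as the dict that the camera call returned (one of the last four; its "shot" number tells which), for a name from the list of things; names that differ only in an ending like _2 or _b are one class to them, and where a whole thing is asked for, a point or a joint stands for the part that bears it (a point fixed in the world has none). Each returns a list of dicts, best first, with "conf" (0 to 1); they miss things now and then, are a little off and sometimes report something else, mostly with a low value. They report only what shows in the picture. A call takes as long as a camera call.
- find_in(picture, thing): "at" ([column, row] in pixels, amid what is visible of it).
- tip_of(picture, thing): "at" ([column, row] in pixels: a listed point, or the origin of a listed thing).
The state is a dict: "clock": time; "qpos": joint angles; "qvel": joint speeds; "joint_torque": joint torques, N m; "position": TCP position; "tool_rot": TCP orientation; "contact_force": force on the tool from outside, world axes, zero at the start; "wrist_torque": the same for the moment, N m; "gripper_width": opening from 0.0 (shut) to 1.0 (fully open).
Only numpy, scipy, OpenCV 4.12 (cv2) and the standard library are available. Lean on these libraries where they do the work, as an engineer would, in place of code of your own. Each camera call takes 0.05 s, during which the arm holds its last target.

## Working session

There is one attempt and no reset: what is moved stays moved. The work goes in short steps, Python scripts to look and compute and a tool call to move; the robot and the scene stay as the last step left them, time stands still between calls to the robot, and variables do not carry over. Pictures are saved under pics/ and viewed, and the job is handed in when it is done.

Besides the shell and the picture viewer there is one more tool, called after "Request:" by a JSON object that holds its "method" and its "body", one argument or row to a line. arm_command: Moves the arm, as the interface text tells. Its arguments: {"type":"object","properties":{"increments":{"type":"array","items":{"type":"array"}},"grip_force":{"type":"number"}},"required":["increments"]}

```bash
mkdir -p pics; cat > h.py <<'E'
import numpy as np, cv2
from workcell import *
def ray(p,uv,z):
    R,_=cv2.Rodrigues(np.array(p["rvec"],float)); t=np.array(p["tvec"],float).ravel(); K=np.array(p["mtx"])
    d=R.T@np.linalg.inv(K)@np.array([uv[0],uv[1],1.]); c=-R.T@t
    return (c+d*(z-c[2])/d[2])
def proj(p,X):
    return cv2.projectPoints(np.array(X,float).reshape(-1,3),np.array(p["rvec"],float),np.array(p["tvec"],float),np.array(p["mtx"],float),None)[0].reshape(-1,2)
E
python3 - <<'E'
from h import *
s=state();print(s["clock"],s["position"],s["tool_rot"],s["contact_force"],tip_extent)
Z=dict(setter=0,dial_centre=44,index_mark=44,target_line=34,peg=72,set_button_top=52,bottle_front=0,cap_stray=0,marker_black=0)
for n in("scene","top"):
    p=read_camera(n);cv2.imwrite(f"pics/{n}0.png",cv2.cvtColor(p["frame"],cv2.COLOR_RGB2BGR))
    for k,z in Z.items():
        r=tip_of(p,k)
        for q in r[:2]: print(n,k,round(q["conf"],2),np.round(q["at"],1),ray(p,q["at"],z).round(1))
E
```

```text
0.0 [161.40353089 705.97237367 238.15331337] [-1.57302828e+00 -5.82395628e-05 -2.24738192e-01] [ 0.37947883  0.70958528 -0.39329432] 8.0
scene setter 0.67 [277.4 243.8] [526.1 366.8   0. ]
scene dial_centre 0.55 [271.8 230.7] [535.7 372.   44. ]
scene index_mark 0.59 [290.6 218.5] [522.9 323.5  44. ]
scene target_line 0.85 [263.1 250.2] [525.4 415.3  34. ]
scene target_line 0.44 [324.3 225.4] [459.6 291.1  34. ]
scene peg 0.88 [260.1 229.9] [542.3 400.5  72. ]
scene set_button_top 0.64 [326.7 225.9] [448.5 302.1  52. ]
scene cap_stray 0.66 [261.8 227.9] [578.9 352.3   0. ]
scene cap_stray 0.53 [279.5 339.9] [398.5 535.    0. ]
scene marker_black 0.58 [211.7 217.1] [688.6 393.2  -0. ]
top setter 0.77 [263.2 214.4] [530.9 371.9   0. ]
top setter 0.53 [255.1 200.3] [566.7 392.4   0. ]
top dial_centre 0.57 [265.9 205.7] [547.  364.6  44. ]
top index_mark 0.7 [283.5 214.7] [524.9 322.   44. ]
top target_line 0.66 [247.5 214.5] [526.7 409.6  34. ]
top target_line 0.54 [265.9 208.6] [541.2 364.7  34. ]
top peg 0.96 [251.3 203.1] [549.5 398.9  72. ]
top set_button_top 0.65 [288.6 245.4] [450.1 310.3  52. ]
top bottle_front 0.93 [350.7 276.1] [376.6 155.2   0. ]
top cap_stray 0.55 [195.  264.9] [405.7 540.1   0. ]
top marker_black 0.59 [254.4 153. ] [688.7 394.6   0. ]
```

```bash
python3 - <<'E'
import cv2
a=cv2.imread("pics/top0.png");b=cv2.imread("pics/scene0.png")
cv2.imwrite("pics/topc.png",cv2.resize(a[150:290,180:370],None,fx=4,fy=4,interpolation=cv2.INTER_CUBIC))
cv2.imwrite("pics/scenec.png",cv2.resize(b[170:310,180:370],None,fx=4,fy=4,interpolation=cv2.INTER_CUBIC))
E
```

```text
(no output)
```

View pics/topc.png

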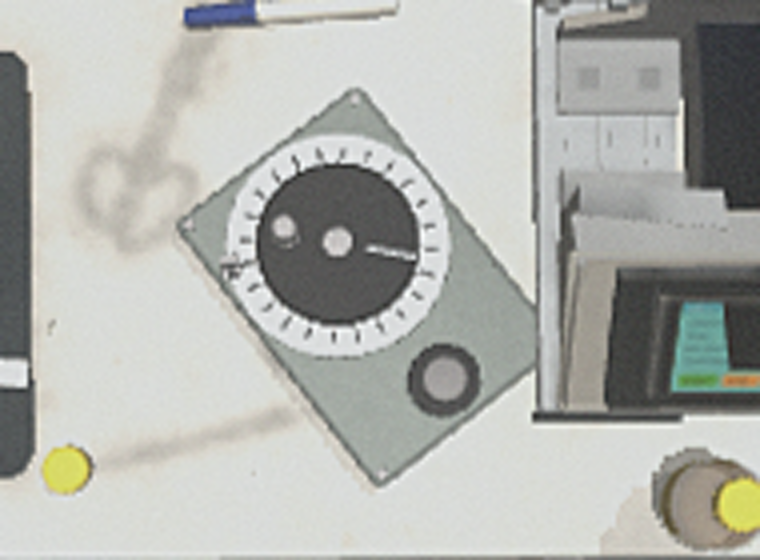

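View pics/scenec.png

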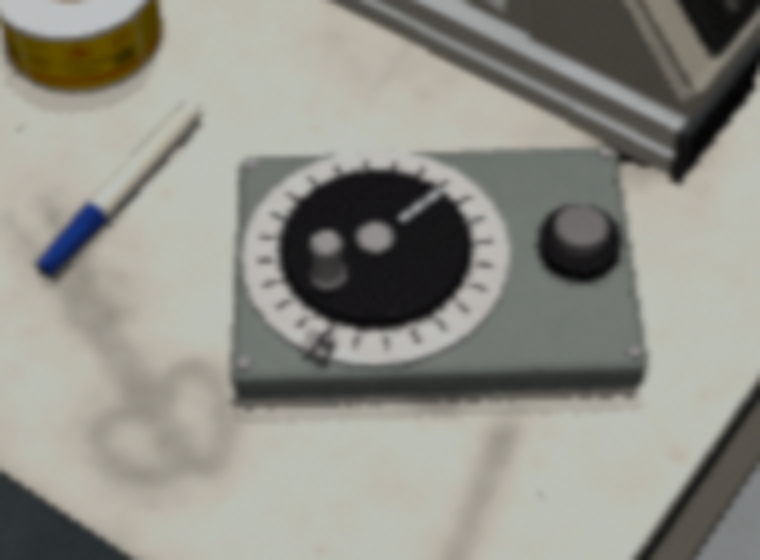

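View pics/scene0.png

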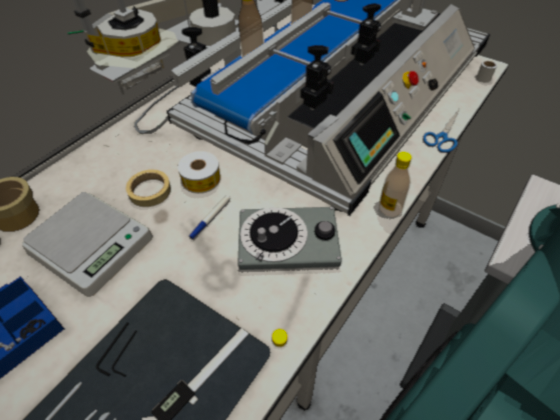

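View pics/top0.png

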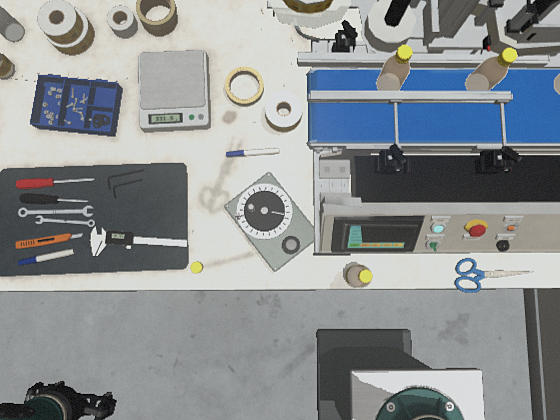

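The top view shows the dial centred near (264.5, 210.8), the index to the lower right at (284, 214.7), and the peg at (251, 206). The rider is at about (238, 217), on the peg's side. The button is at (291, 245), and the conveyor panel stands close to the right of the box.

```bash
python3 - <<'E'
from h import *
T=read_camera("top");S=read_camera("scene")
from scipy.optimize import least_squares
t=lambda u,v:(180+u/4,150+v/4); s=lambda u,v:(180+u/4,170+v/4)
print("cam top",proj(T,[[545,367,44]]))
# model params: x,y,yaw, index angle (box frame), rider angle, per-camera pixel offset
obs=[]
def add(c,uv,f): obs.append((c,uv,f))
P=lambda q,l: np.array([q[0]+np.cos(q[2])*l[0]-np.sin(q[2])*l[1], q[1]+np.sin(q[2])*l[0]+np.cos(q[2])*l[1], l[2]])
pol=lambda r,a,z:(r*np.cos(a),r*np.sin(a),z)
for c,uv,l in [(T,t(338,241),(0,0,47)),(T,t(443,379),(-105,0,52)),(T,t(356,88),(73,-72,30)),(T,t(178,225),(73,72,30)),(T,t(380,487),(-133,72,30)),
  (S,s(375,236),(0,0,47)),(S,s(582,224),(-105,0,52)),(S,s(238,158),(73,-72,30)),(S,s(234,386),(73,72,30)),(S,s(645,385),(-133,72,30)),(S,s(616,152),(-133,-72,30))]:
    add(c,uv,lambda q,l=l:l)
for c,uv,i in [(T,t(416,258),0),(S,s(447,187),0)]: add(c,uv,lambda q:pol(50,q[3],44))
for c,uv in [(T,t(284,226)),(S,s(326,239))]: add(c,uv,lambda q:pol(32,q[3]+np.pi,72))
for c,uv in [(T,t(232,267)),(S,s(320,348))]: add(c,uv,lambda q:pol(66.5,q[4],40))
def res(q):
    r=[]
    for c,uv,f in obs:
        o=q[5:7] if c is T else q[7:9]
        r+=list(proj(c,P(q,f(q)))[0]+o-np.array(uv))
    return np.array(r+list(q[5:9]*0.5))
q=least_squares(res,[545,367,0.7,-2.5,1.5,0,0,0,0]).x
print(q.round(3)); print(res(q)[:-4].reshape(-1,2).round(2))
print("world idx",np.degrees(q[2]+q[3]),"rider",np.degrees(q[2]+q[4]),"yaw",np.degrees(q[2]))
for n,l in dict(peg=pol(32,q[3]+np.pi,72),idx=pol(50,q[3],44),tgt=pol(50,q[4],34),btn=(-105,0,52)).items(): print(n,P(q,l).round(1))
E
```

```text
cam top [[264.92032821 206.50560974]]
[ 5.33387e+02  3.68941e+02  6.51000e-01 -2.42000e+00  1.13700e+00
  4.17000e-01 -5.50000e-01  1.57000e-01  7.06000e-01]
[[ 0.01  0.3 ]
 [ 0.36  0.2 ]
 [ 0.91 -1.3 ]
 [-1.29 -0.61]
 [-0.74  1.14]
 [-0.01  1.08]
 [-0.05  1.32]
 [ 0.38 -0.14]
 [-1.41 -0.97]
 [ 1.08 -3.34]
 [ 0.44 -0.89]
 [ 0.77  0.2 ]
 [-0.26  1.23]
 [ 0.1   0.13]
 [-0.15  1.42]
 [-0.23  0.07]
 [-0.05  0.11]]
world idx -101.36747336753038 rider 102.43861821158218 yaw 37.30123675862163
peg [539.7 400.3  72. ]
idx [523.5 319.9  44. ]
tgt [522.6 417.8  34. ]
btn [449.9 305.3  52. ]
```

Request:
{"method": "arm_command", "body": {
  "increments": [
    [130,[36,0,-18],[0,0,0]],
    [130,[36,0,-18],[0,0,0]],
    [130,[36,0,-18],[0,0,0]],
    [130,[36,0,-18],[0,0,0]],
    [130,[36,0,-18],[0,0,0]],
    [130,[36,0,-18],[0,0,0]],
    [130,[36,0,-18],[0,0,0]],
    [130,[36,0,-18],[0,0,0]],
    [130,[36,0,-18],[0,0,0]],
    [130,[36,0,-18],[0,0,0]],
    [130,[36,0,-18],[0,0,0]],
    [130,[36,0,-18],[0,0,0]]
  ],
  "grip_force": 20
}}

```text
clock: 2.1
position: [536.0, 398.5, 239.6]
tool_rot: [-1.57, -0.0, -0.225]
contact_force: [1.0, 0.1, -0.2]
gripper_width: 0.492
```

Request:
{"method": "arm_command", "body": {
  "increments": [
    [130,[0,0,0],[0,-0.12,0]],
    [130,[0,0,0],[0,-0.12,0]],
    [130,[0,0,0],[0,-0.12,0]],
    [130,[0,0,0],[0,-0.12,0]],
    [130,[0,0,0],[0,-0.12,0]],
    [130,[0,0,0],[0,-0.12,0]],
    [130,[0,0,0],[0,-0.12,0]],
    [130,[0,0,0],[0,-0.12,0]],
    [130,[0,0,0],[0,-0.12,0]],
    [130,[0,0,0],[0,-0.12,0]],
    [130,[0,0,0],[0,-0.12,0]],
    [130,[0,0,0],[0,-0.12,0]]
  ]
}}

```text
clock: 3.1
position: [534.8, 399.8, 239.4]
tool_rot: [-1.571, -0.0, 1.221]
contact_force: [0.8, 0.6, 0.5]
gripper_width: 0.49
```

```bash
python3 - <<'E'
from h import *
s=state();print(s["clock"],s["position"],s["tool_rot"],s["qpos"],s["gripper_width"],s["contact_force"],tip_extent)
E
```

```text
3.1 [534.78908211 399.80507642 239.40867916] [-1.57107424e+00 -1.01819350e-04  1.22087069e+00] [-0.50057652  0.53348601 -0.30647964  1.73544375  0.19699188  0.90261569
  1.90207809] 0.49045336839444564 [0.77797397 0.59862442 0.46342206] 8.0
```

```bash
python3 - <<'E'
from h import *
T=read_camera("top");S=read_camera("scene")
for n,p in(("top",T),("scene",S)):
    f=cv2.cvtColor(p["frame"],cv2.COLOR_RGB2BGR); o=150 if n=="top" else 170
    cv2.imwrite(f"pics/{n}1.png",cv2.resize(f[o-60:o+140,180:370],None,fx=3,fy=3,interpolation=cv2.INTER_CUBIC))
t=lambda u,v:(180+u/4,150+v/4); s=lambda u,v:(180+u/4,170+v/4)
for c,uv,z in [(T,t(338,241),47),(S,s(375,236),47),(T,t(284,226),72),(S,s(326,239),72),(T,t(443,379),52),(S,s(582,224),52),(T,t(232,267),40.5),(S,s(320,346),40.5),(T,t(416,258),44),(S,s(447,187),44)]: print(z,ray(c,uv,z).round(1))
E
```

```text
47 [535.5 368.   47. ]
47 [533.7 368.   47. ]
72 [541.3 399.6  72. ]
72 [540.3 398.6  72. ]
52 [451.7 305.2  52. ]
52 [450.4 303.7  52. ]
40.5 [520.5 432.3  40.5]
40.5 [518.4 434.1  40.5]
44 [525.4 320.8  44. ]
44 [523.6 318.3  44. ]
```

View pics/scene1.png

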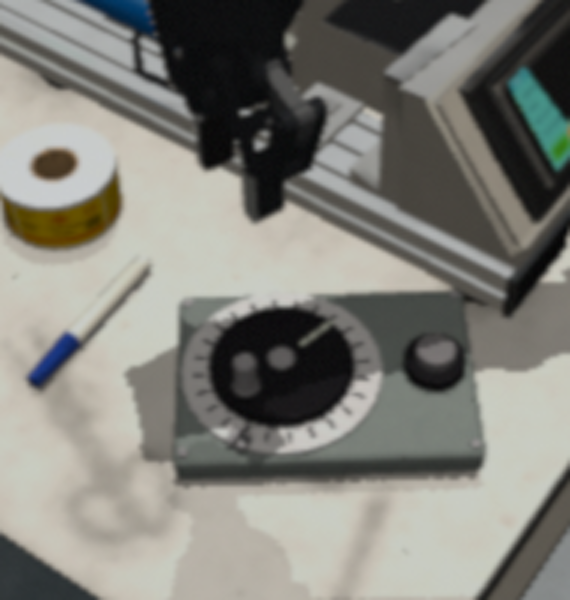

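The scene view shows the gripper above the box with the peg at (245, 362) in the crop, well clear. I'll align with the peg and descend over it.

Request:
{"method": "arm_command", "body": {
  "increments": [
    [130,[0,0,0],[0,-0.075,0]],
    [130,[0,0,0],[0,-0.075,0]],
    [130,[0.5,0,-6],[0,0,0]],
    [130,[0,30,0],[0,0,0]],
    [130,[0,30,0],[0,0,0]],
    [130,[0,30,0],[0,0,0]],
    [130,[0,30,0],[0,0,0]],
    [130,[0,20,0],[0,0,0]],
    [130,[0,15,0],[0,0,0]],
    [130,[0,0,0],[0,0,0]]
  ]
}}

```text
clock: 4.03
position: [539.2, 397.2, 80.6]
tool_rot: [-1.567, 0.006, 1.361]
contact_force: [-0.8, -0.5, -0.0]
gripper_width: 0.494
```

```bash
cat > look.py <<'E'
from h import *
import sys
s=state();print(s["clock"],s["position"].round(1),s["tool_rot"].round(3),s["qpos"].round(2),s["gripper_width"],s["contact_force"].round(1))
i=sys.argv[1]; ims=[]
for n in("top","scene"):
    p=read_camera(n); f=cv2.cvtColor(p["frame"],cv2.COLOR_RGB2BGR); o=150 if n=="top" else 170
    ims.append(cv2.resize(f[o-20:o+130,215:345],None,fx=3,fy=3,interpolation=cv2.INTER_CUBIC))
cv2.imwrite(f"pics/look{i}.png",np.hstack(ims))
E
python3 look.py 1
```

```text
4.0333 [539.2 397.2  80.6] [-1.567  0.006  1.361] [-0.52  0.73 -0.28  1.82  0.31  0.64  1.95] 0.49374834009539953 [-0.8 -0.5 -0. ]
```

View pics/look1.png

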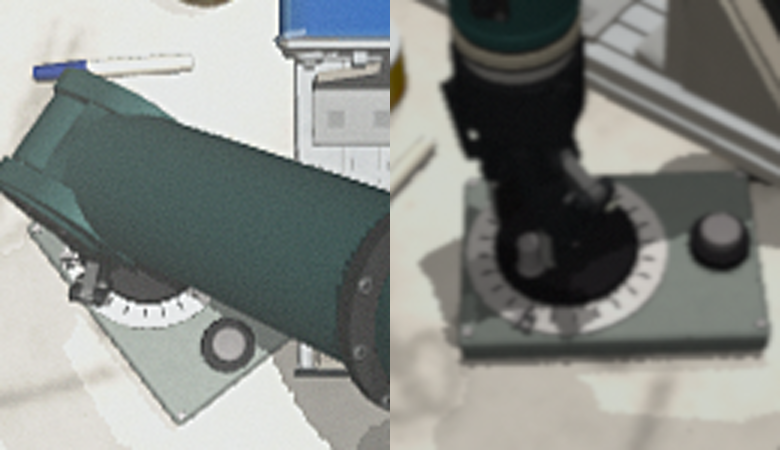

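```bash
python3 - <<'E'
from h import *
S=read_camera("scene")
for sx in(-28,28):
  for z in (60,72,80): print(sx,z,((proj(S,[[539.2+sx*.98,397.2-sx*.2,z]])[0]-[215,150])*3+[390,0]).round())
f=cv2.cvtColor(S["frame"],cv2.COLOR_RGB2BGR)
cv2.imwrite("pics/z1.png",cv2.convertScaleAbs(cv2.resize(f[190:280,225:325],None,fx=7,fy=6,interpolation=cv2.INTER_CUBIC),alpha=2.2,beta=10))
E
```

```text
-28 60 [561. 275.]
-28 72 [561. 264.]
-28 80 [560. 257.]
28 60 [505. 225.]
28 72 [504. 214.]
28 80 [504. 207.]
```

View pics/z1.png

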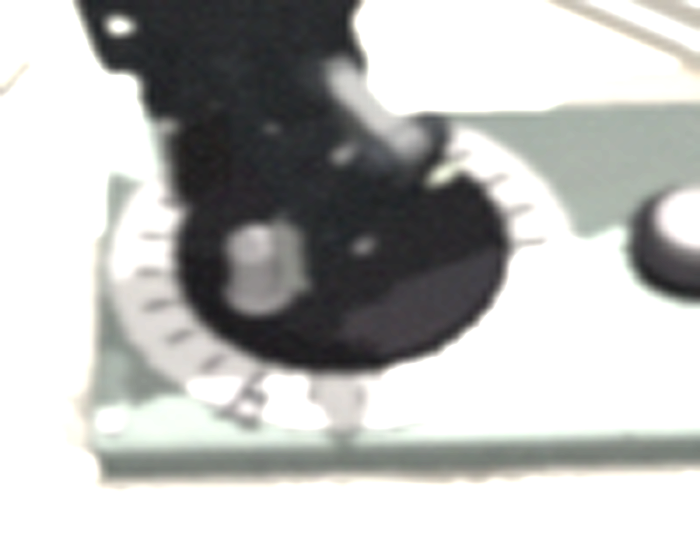

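Request:
{"method": "arm_command", "body": {
  "increments": [
    [130,[1.5,5,-1],[0,0,0]],
    [130,[0,5,0],[0,0,0]],
    [130,[0,4,0],[0,0,0]],
    [160,[0,0,0],[0,0,0]],
    [180,[0,0,0],[0,0,0]],
    [190,[0,0,0],[0,0,0]],
    [190,[0,0,0],[0,0,0]],
    [190,[0,0,0],[0,0,0]],
    [190,[0,0,0],[0,0,0]]
  ]
}}

```text
clock: 4.93
position: [542.0, 400.5, 70.5]
tool_rot: [-1.571, -0.0, 1.365]
contact_force: [0.2, 0.3, -0.1]
gripper_width: 0.257
```

```bash
python3 look.py 2;  python3 - <<'E'
from h import *
S=read_camera("scene")
f=cv2.cvtColor(S["frame"],cv2.COLOR_RGB2BGR)
cv2.imwrite("pics/z2.png",cv2.convertScaleAbs(cv2.resize(f[190:280,225:325],None,fx=7,fy=6,interpolation=cv2.INTER_CUBIC),alpha=2.2,beta=10))
E
```

```text
4.9333 [542.  400.5  70.5] [-1.571 -0.     1.365] [-0.52  0.74 -0.27  1.82  0.32  0.62  1.95] 0.25727775644805945 [ 0.2  0.3 -0.1]
```

View pics/z2.png

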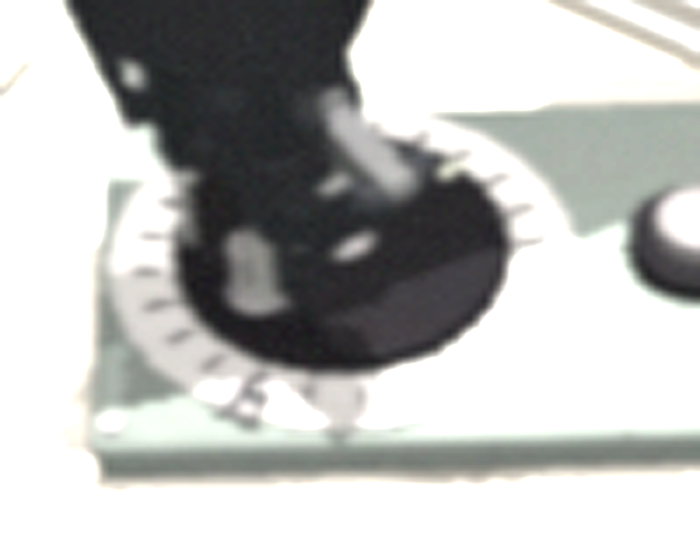

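Request:
{"method": "arm_command", "body": {
  "increments": [
    [190,[-1,5,0],[0,0,0]],
    [190,[-0.16,0,-3.2],[0,0.1,0]],
    [190,[-0.16,0,-3.2],[0,0.1,0]],
    [190,[-0.16,0,-3.2],[0,0.1,0]],
    [190,[-0.16,0,-3.2],[0,0.1,0]],
    [190,[-0.16,0,-3.2],[0,0.1,0]],
    [190,[0,0,0],[0,0,0]]
  ]
}}

```text
clock: 5.67
position: [555.0, 392.4, 64.5]
tool_rot: [-1.57, 0.002, 0.864]
contact_force: [-2.2, 0.5, -0.8]
gripper_width: 0.253
```

```bash
python3 look.py 3
```

```text
5.6667 [555.  392.4  64.5] [-1.57   0.002  0.864] [-0.59  0.75 -0.14  1.81  0.17  0.6   1.6 ] 0.25342841977911 [-2.2  0.5 -0.8]
```

View pics/look3.png

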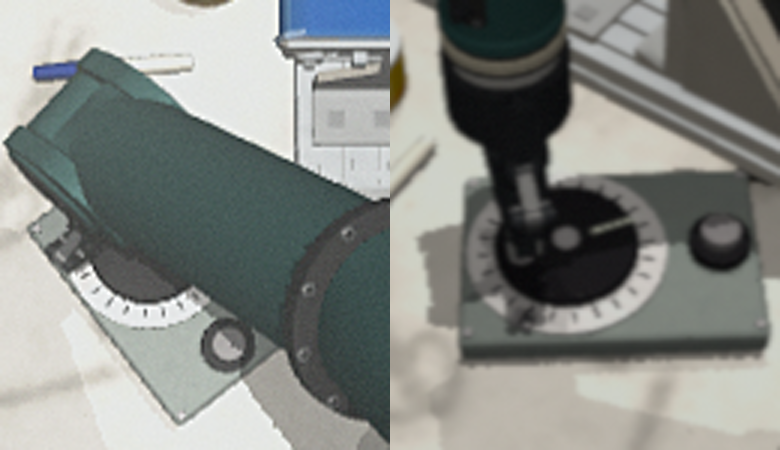

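The index has moved clockwise and the contact force is about 2 N. The tool is tracking the 32 mm circle, so I'll continue.

Request:
{"method": "arm_command", "body": {
  "increments": [
    [190,[-0.16,0,-3.2],[0,0.1,0]],
    [190,[-0.16,0,-3.2],[0,0.1,0]],
    [190,[-0.16,0,-3.2],[0,0.1,0]],
    [190,[-0.16,0,-3.2],[0,0.1,0]],
    [190,[-0.16,0,-3.2],[0,0.1,0]],
    [190,[-0.16,0,-3.2],[0,0.1,0]],
    [190,[-0.16,0,-3.2],[0,0.1,0]],
    [190,[-0.16,0,-3.2],[0,0.1,0]],
    [190,[0,0,0],[0,0,0]]
  ]
}}

```text
clock: 6.52
position: [566.9, 370.5, 65.1]
tool_rot: [-1.571, -0.0, 0.066]
contact_force: [-0.4, 1.1, -0.9]
gripper_width: 0.257
```

Request:
{"method": "arm_command", "body": {
  "increments": [
    [190,[-0.16,0,-3.2],[0,0.1,0]],
    [190,[-0.16,0,-3.2],[0,0.1,0]],
    [190,[-0.16,0,-3.2],[0,0.1,0]],
    [190,[-0.16,0,-3.2],[0,0.1,0]],
    [190,[-0.16,0,-3.2],[0,0.1,0]],
    [190,[-0.16,0,-3.2],[0,0.1,0]],
    [190,[-0.16,0,-3.2],[0,0.1,0]],
    [190,[-0.16,0,-3.2],[0,0.1,0]],
    [190,[-0.16,0,-3.2],[0,0.1,0]],
    [190,[-0.16,0,-3.2],[0,0.1,0]],
    [190,[-0.16,0,-3.2],[0,0.1,0]],
    [190,[0,0,0],[0,0,0]]
  ]
}}

```text
clock: 7.52
position: [551.9, 341.0, 65.5]
tool_rot: [-1.57, -0.001, -1.032]
contact_force: [0.6, 0.5, 0.0]
gripper_width: 0.253
```

```bash
python3 look.py 4
```

```text
7.5167 [551.9 341.   65.5] [-1.570e+00 -1.000e-03 -1.032e+00] [-0.86  0.75  0.35  1.9  -0.44  0.57  0.32] 0.2527038983196275 [0.6 0.5 0. ]
```

View pics/look4.png

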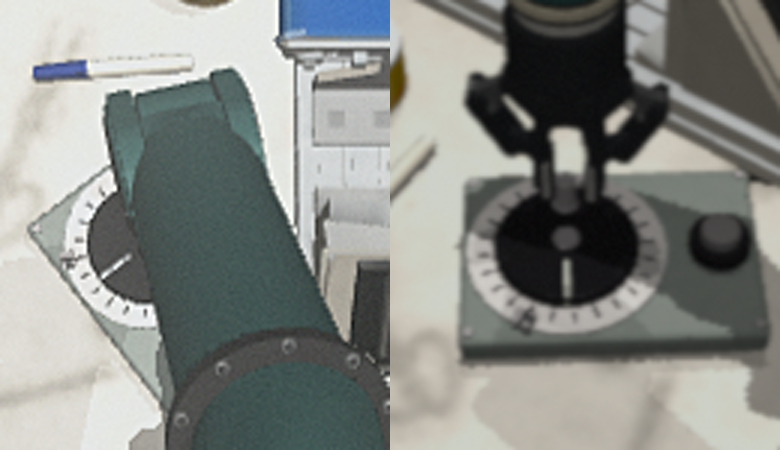

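```bash
cat > ang.py <<'E'
from h import *
import sys
s=state(); print(s["position"].round(1), s["tool_rot"].round(3))
for n,o in(("top",130),("scene",150)):
    p=read_camera(n); f=cv2.cvtColor(p["frame"],cv2.COLOR_RGB2BGR).astype(np.float32)
    c0=np.array([535.5,368.]) if n=="top" else np.array([533.7,368.])
    # polar unwrap at z=44 for index (r 30..48), print brightest angle
    A=np.radians(np.arange(0,360,.5))
    def samp(r,z):
        X=np.stack([c0[0]+r*np.cos(A),c0[1]+r*np.sin(A),np.full(A.size,z)],1); uv=proj(p,X).astype(np.float32)
        return cv2.remap(f,uv[:,0].reshape(1,-1),uv[:,1].reshape(1,-1),cv2.INTER_LINEAR).mean(2)[0]
    I=np.mean([samp(r,44) for r in(26,30,34,38,42,45)],0)
    m=(np.arange(0,360,.5)>60)&(np.arange(0,360,.5)<150)
    w=np.clip(I-np.median(I[m])-25,0,None)*m; k=np.argmax(w); w[np.abs(np.arange(720)-k)>16]=0
    print(n,"index",(w*np.arange(0,360,.5)).sum()/w.sum(), I[k])
    L=np.mean([samp(r,34) for r in(54,56,58)],0); d=np.clip(np.median(L[m])-L-15,0,None)
    tr=[]
    for i in range(1,719):
        if m[i] and d[i]>0 and d[i]>=d[i-1] and d[i]>d[i+1]: tr.append((i/2,round(float(d[i]))))
    print("lines",tr)
    for r in tip_of(p,"index_mark")[:1]: q=ray(p,r["at"],44)[:2]-c0; print("net idx",r["conf"],np.degrees(np.arctan2(q[1],q[0])),np.hypot(*q))
    for r in tip_of(p,"target_line")[:2]: q=ray(p,r["at"],34)[:2]-c0; print("net tgt",r["conf"],np.degrees(np.arctan2(q[1],q[0])),np.hypot(*q))
E
python3 ang.py
```

```text
[551.9 341.   65.5] [-1.57  -0.    -1.029]
top index 124.76638413953974 195.96565
lines [(72.0, 58), (87.5, 54), (100.5, 67), (116.0, 53), (131.0, 48), (145.5, 67)]
net idx 0.63 131.9433414794035 45.11056455518108
net tgt 0.96 96.6897467238995 56.16677230654196
scene index 125.75161591624183 126.81364
lines [(85.0, 17), (99.5, 51), (115.5, 13), (131.0, 11), (146.5, 19)]
net idx 0.89 124.53624067992153 49.945309498525106
net tgt 0.63 101.72373937615875 48.37209424864284
```

Request:
{"method": "arm_command", "body": {
  "increments": [
    [190,[-0.16,0,-3.2],[0,0.1,0]],
    [190,[-0.16,0,-3.2],[0,0.1,0]],
    [190,[-0.16,0,-3.2],[0,0.1,0]],
    [190,[-0.1,0,-2.4],[0,0.08,0]],
    [190,[0,0,0],[0,0,0]],
    [190,[0,0,0],[0,0,0]]
  ]
}}

```text
clock: 8.42
position: [540.4, 336.2, 65.4]
tool_rot: [-1.571, -0.001, -1.412]
contact_force: [0.7, 0.5, 0.6]
gripper_width: 0.251
```

```bash
python3 ang.py; python3 look.py 5
```

```text
[540.4 336.2  65.4] [-1.571e+00 -1.000e-03 -1.412e+00]
top index 103.22484611472902 206.0586
lines [(72.0, 54), (87.5, 36), (100.5, 68), (116.0, 53), (131.0, 50), (145.5, 66)]
net idx 0.75 99.93654997593774 49.139187533991986
net tgt 0.77 104.7763305612978 48.83216623572352
scene index 102.55383198773433 130.65279
lines [(70.0, 3), (85.0, 2), (99.5, 56), (115.5, 18), (131.0, 16), (146.5, 24)]
net idx 0.69 102.46517620836111 55.3355409765925
net tgt 0.7 101.47424329025587 47.93765499559578
net tgt 0.53 94.88105546654037 48.64284120073828
8.7167 [540.4 336.2  65.3] [-1.571 -0.    -1.414] [-0.92  0.76  0.44  1.93 -0.57  0.58  0.05] 0.25779953623095253 [1.1 0.2 0.3]
```

View pics/look5.png

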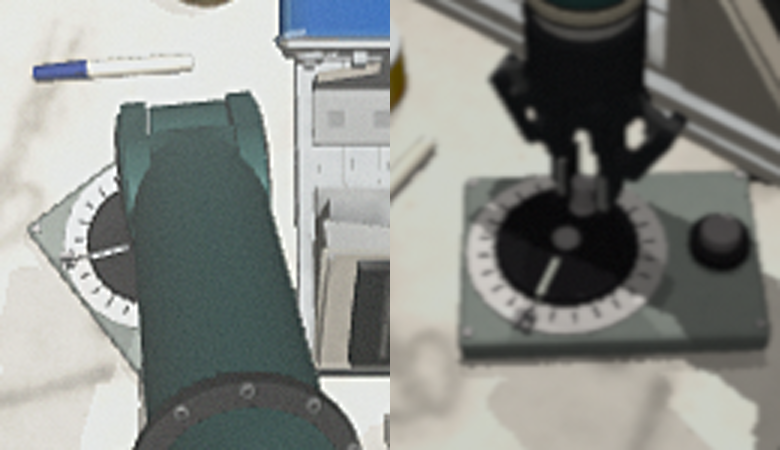

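Request:
{"method": "arm_command", "body": {
  "increments": [
    [190,[0,0,-0.6],[0,0.01,0]],
    [190,[0,0,0],[0,0,0]],
    [190,[0,0,3],[0,0,0]],
    [190,[0,0,0],[0,0,0]],
    [190,[0,-10,0],[0,0,0]],
    [190,[0,-20,0],[0,0,0]],
    [190,[0,-30,0],[0,0,0]],
    [190,[0,-30,0],[0,0,0]],
    [255,[0,-30,0],[0,0,0]],
    [255,[0,0,0],[0,0,0]]
  ]
}}

```text
clock: 9.65
position: [546.1, 337.8, 191.8]
tool_rot: [-1.562, 0.004, -1.425]
contact_force: [-0.3, 0.5, 0.4]
gripper_width: 0.005
```

```bash
python3 ang.py; python3 look.py 6
```

```text
[546.1 337.8 191.8] [-1.562  0.004 -1.425]
top index 102.98298750269446 203.3098
lines [(72.0, 61), (87.5, 42), (100.5, 64), (116.0, 48), (131.0, 44), (145.5, 63)]
net idx 0.76 99.4234900959726 53.228675876560274
net tgt 0.75 99.85183727695554 52.64470980362033
net tgt 0.52 176.50848828378415 6.661067141611313
scene index 101.92628089275128 127.003746
lines [(70.0, 7), (85.0, 0), (99.5, 50), (116.0, 13), (131.0, 11), (146.5, 19)]
net idx 0.9 97.1366626387281 41.20826127619716
net tgt 0.86 97.28818042250894 50.515792710334274
9.95 [541.4 336.4 184. ] [-1.574e+00 -1.000e-03 -1.425e+00] [-1.01  0.61  0.57  1.87 -0.46  0.79 -0.05] 0.0008562686216538589 [-0.7 -0.3  0.3]
```

View pics/look6.png

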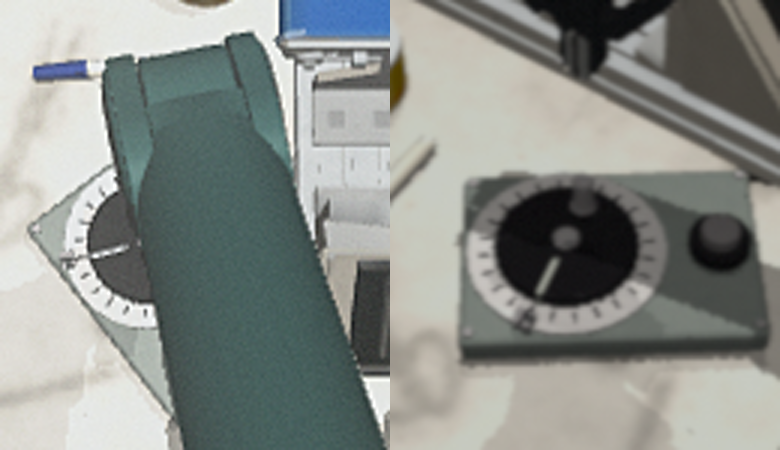

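```bash
python3 - <<'E'
from h import *
T=read_camera("top");S=read_camera("scene")
for z in(0,30,60): print("S rail end",z,ray(S,(350,212),z).round(),"T corner",ray(T,(314,253),z).round())
for z in(60,120,180,240): print("T console left-bottom",z,ray(T,(332,252),z).round(), "S console left bottom", ray(S,(350,190),z).round())
E
```

```text
S rail end 0 [445. 201.  -0.] T corner [434. 245.   0.]
S rail end 30 [435. 225.  30.] T corner [433. 248.  30.]
S rail end 60 [426. 249.  60.] T corner [432. 250.  60.]
T console left-bottom 60 [434. 208.  60.] S console left bottom [457. 195.  60.]
T console left-bottom 120 [431. 215. 120.] S console left bottom [435. 248. 120.]
T console left-bottom 180 [429. 222. 180.] S console left bottom [413. 301. 180.]
T console left-bottom 240 [426. 229. 240.] S console left bottom [391. 353. 240.]
```

Request:
{"method": "arm_command", "body": {
  "increments": [
    [255,[6,0,-31],[0,0,0]],
    [255,[6,0,-31],[0,0,0]],
    [255,[6,0,-31],[0,0,0]],
    [255,[0,0,0],[0,0,0]],
    [255,[0,0,0],[0,0,0]]
  ]
}}

```text
clock: 10.57
position: [451.1, 304.7, 184.9]
tool_rot: [-1.573, -0.0, -1.424]
contact_force: [1.0, 1.2, 0.4]
gripper_width: 0.0
```

```bash
python3 look.py 7;python3 - <<'E'
from h import *
p=read_camera("scene");cv2.imwrite("pics/s7.png",cv2.resize(cv2.cvtColor(p["frame"],cv2.COLOR_RGB2BGR)[60:300,200:480],None,fx=2.5,fy=2.5))
E
```

```text
10.5667 [451.1 304.7 184.9] [-1.573 -0.    -1.424] [-1.11  0.51  0.59  2.08 -0.44  0.68 -0.07] 7.126581653199969e-05 [1.  1.2 0.4]
```

View pics/s7.png

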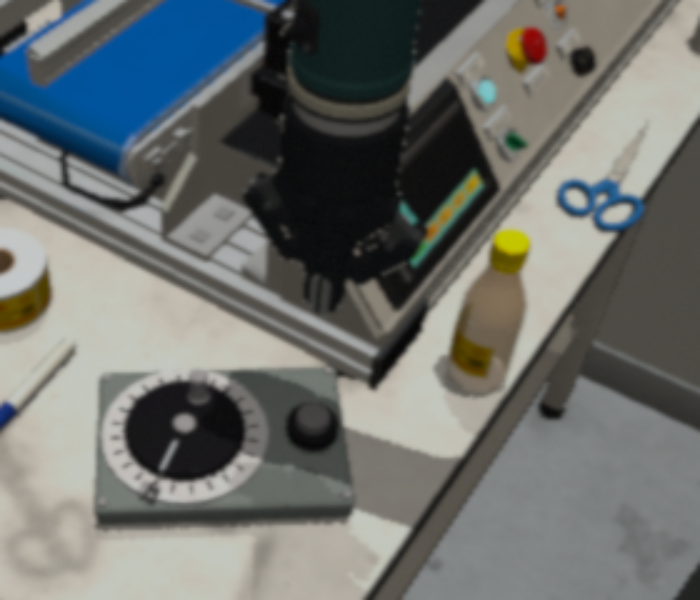

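Request:
{"method": "arm_command", "body": {
  "increments": [
    [255,[0,30,0],[0,0,0]],
    [255,[0,30,0],[0,0,0]],
    [255,[0,25,0],[0,0,0]],
    [255,[0,15,0],[0,0,0]],
    [255,[0,0,0],[0,0,0]],
    [255,[0,0,0],[0,0,0]]
  ]
}}

```text
clock: 11.22
position: [454.3, 305.4, 84.7]
tool_rot: [-1.571, -0.001, -1.425]
contact_force: [-0.4, -0.7, -0.4]
gripper_width: 0.001
```

```bash
python3 look.py 8
```

```text
11.2167 [454.3 305.4  84.7] [-1.571e+00 -1.000e-03 -1.425e+00] [-0.99  0.65  0.44  2.13 -0.59  0.48  0.05] 0.0009428672104182748 [-0.4 -0.7 -0.4]
```

View pics/look8.png

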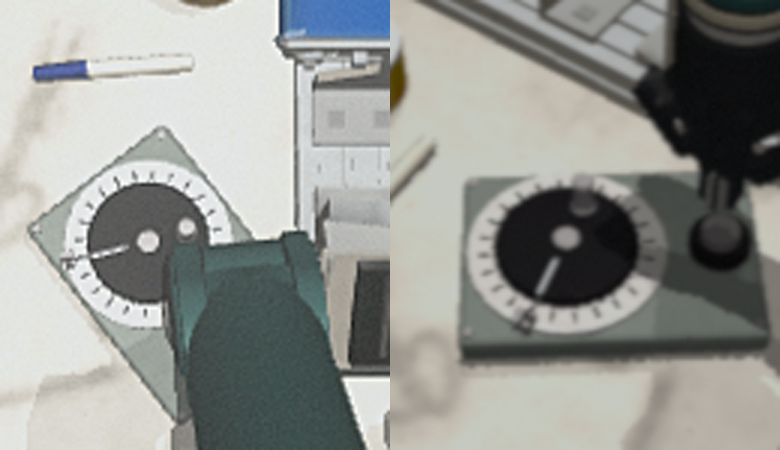

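The top view now shows the whole dial, with the index at (127, 248) pointing along the rider line. The fingertips hang just above the button. I'll descend in small steps while watching the force.

Request:
{"method": "arm_command", "body": {
  "increments": [
    [255,[0,5,-3],[0,0,0]],
    [255,[0,5,0],[0,0,0]],
    [255,[0,5,0],[0,0,0]],
    [255,[0,3,0],[0,0,0]],
    [255,[0,0,0],[0,0,0]]
  ]
}}

```text
clock: 11.73
position: [449.9, 304.9, 66.8]
tool_rot: [-1.572, -0.0, -1.425]
contact_force: [-1.5, 0.0, -0.4]
gripper_width: 0.002
```

Request:
{"method": "arm_command", "body": {
  "increments": [
    [255,[0,2,0],[0,0,0]],
    [255,[0,2,0],[0,0,0]],
    [255,[0,0,0],[0,0,0]]
  ]
}}

```text
clock: 11.98
position: [450.2, 305.0, 63.1]
tool_rot: [-1.571, -0.0, -1.425]
contact_force: [-0.3, -0.1, 0.4]
gripper_width: -0.002
```

Request:
{"method": "arm_command", "body": {
  "increments": [
    [255,[0,2,0],[0,0,0]],
    [255,[0,2,0],[0,0,0]],
    [255,[0,1,0],[0,0,0]],
    [255,[0,0,0],[0,0,0]]
  ]
}}

```text
clock: 12.32
position: [450.5, 305.1, 58.3]
tool_rot: [-1.571, 0.0, -1.425]
contact_force: [-0.6, -1.0, 2.2]
gripper_width: -0.001
```

Request:
{"method": "arm_command", "body": {
  "increments": [
    [255,[0,1.5,0],[0,0,0]],
    [255,[0,1.5,0],[0,0,0]],
    [255,[0,0,0],[0,0,0]]
  ]
}}

```text
clock: 12.57
position: [450.5, 305.1, 55.3]
tool_rot: [-1.57, 0.0, -1.425]
contact_force: [0.0, 0.4, 4.1]
gripper_width: -0.004
```

Request:
{"method": "arm_command", "body": {
  "increments": [
    [255,[0,1,0],[0,0,0]],
    [255,[0,1,0],[0,0,0]],
    [255,[0,0,0],[0,0,0]],
    [255,[0,0,0],[0,0,0]]
  ]
}}

```text
clock: 12.9
position: [450.5, 305.1, 54.0]
tool_rot: [-1.571, 0.001, -1.425]
contact_force: [-1.6, -0.6, 10.0]
gripper_width: -0.002
```

The force jumped to 10 N and z stopped at 54.0, with the commanded target lower, so the button is on its stop. I'll retract upward.

Request:
{"method": "arm_command", "body": {
  "increments": [
    [255,[0,-3,0],[0,0,0]],
    [255,[0,-5,0],[0,0,0]],
    [255,[0,-10,0],[0,0,0]],
    [255,[0,-30,0],[0,0,0]],
    [255,[0,-30,0],[0,0,0]],
    [255,[0,-30,0],[0,0,0]],
    [255,[0,-30,0],[0,0,0]],
    [255,[0,0,0],[0,0,0]],
    [255,[0,0,0],[0,0,0]]
  ]
}}

```text
clock: 13.65
position: [450.8, 305.6, 193.1]
tool_rot: [-1.568, 0.002, -1.424]
contact_force: [-0.6, 0.2, -0.0]
gripper_width: 0.004
```

```bash
python3 ang.py; python3 look.py 9; python3 - <<'E'
from h import *
T=read_camera("top")
for k in("bottle_front","cap_stray","marker_black"):
    for q in tip_of(T,k)[:1]: print(k,ray(T,q["at"],0).round(1))
E
```

```text
[450.8 305.6 193.1] [-1.568  0.002 -1.424]
top index 103.03232395080678 199.25798
lines [(72.0, 55), (87.5, 36), (100.5, 64), (116.0, 47), (131.0, 42), (145.5, 60)]
net idx 0.64 109.23954121400807 48.657458229010935
scene index 101.93886280005859 128.58415
lines [(70.0, 17), (85.0, 17), (99.5, 54), (115.5, 12), (131.0, 11), (146.5, 17)]
net idx 0.85 106.39453170419296 51.36455543682209
net tgt 0.91 100.8548955170196 51.35316525184709
13.95 [449.4 304.5 190.1] [-1.573 -0.002 -1.425] [-1.12  0.5   0.61  2.08 -0.44  0.69 -0.08] -0.004929795347065968 [-0.1 -0.3 -0.1]
bottle_front [376.9 155.4   0. ]
cap_stray [399.1 532.4   0. ]
marker_black [690.6 404.3   0. ]
```

View pics/look9.png

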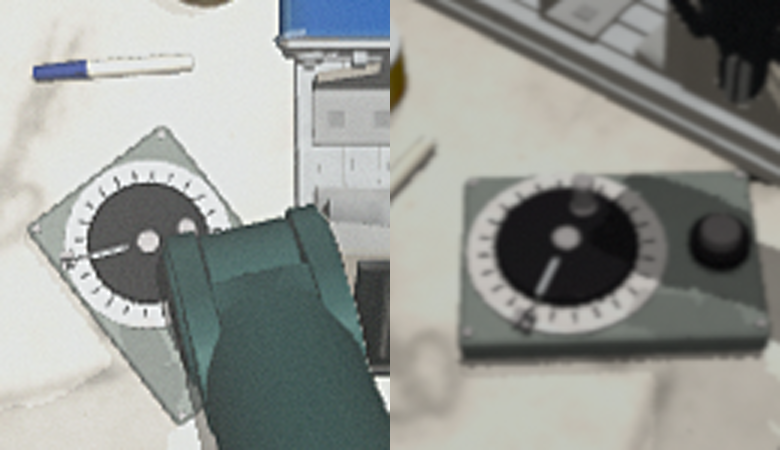

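The index still points along the rider line: scene index tip (541, 293), rider (525, 320). The button is up, nothing touches the box, and the pen has not moved. I'll hand in.

```bash
python3 -c "
from workcell import *
print(close_job())"
```

```text
the job is handed in; nothing more can be done
None
```

I pushed the dial about 156° clockwise by its peg, with the fingers loosely either side of it. Then I pressed the set button to its stop with the gripper shut, backed off upward, and handed the job in at about 14 s. `close_job` gives no verdict, so the result rests on my own checks.

- **Dial:** the index measured 103.0° in the top view and 101.9° in the scene view. I put the flagged line at about 101–103°, so the error is roughly 1–2 mm at the rim against the 4 mm allowed.
- **Button:** touched at a TCP height of about 60 mm. It stopped at 54.0 mm with the force rising from 4 to 10 N, which fits the full 6 mm of travel. It looks up again in the last scene picture.
- **Bottle, cap and pen:** the gripper and arm stayed clear of all three. Network readings moved 0.5 mm for the bottle, and about 10 mm for the cap and 10 mm for the pen. The pen looks unmoved in the pictures, so I take its shift as network noise. I take the cap's the same way, because the first scene reading of (398.5, 535) nearly matches the last one of (399, 532).
- **Disagreements:**
  - The networks' last index readings were 109° and 106°, 4–6° from my image measurement. They had scattered between 97° and 109° on the unchanged dial, so I relied on the image measurement.
  - The direct line detection gave about 100° for the flagged line. The rider probably biases that, and it is still within tolerance.
- **Not measured directly:** dial lift. The arm showed only 1–2 N at the peg and rose without gripping it.

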